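# Unload the finished build plate onto the sloped cooling rack

## Task

The print is finished: first draw the 3D printer's bed fully forward, and only then swing the plate clip on its front edge open, pointing forward clear of the plate. Slide the build plate, without lifting it up, off the front of the bed onto the sloped cooling rack until it lies flat on the bars with its front edge squarely against the rack's stop, then push the empty bed fully back home. Do not touch the print, and leave the other things on the bench where they are.

Things in the scene. Friction and masses are not known exactly. Their poses are not given: they have to be found in the camera images.
- printer: open-frame 3D printer fixed on the bench, 440 x 390 x 425 mm high. Origin on the bench under the bed's line of travel; x runs along the travel, from front to back (the front, -x, faces the robot's right); y to the side nearer the robot. Uprights 40 x 20 mm at x = 60, y = +-175 mm, crossbar at 250 to 310 mm height; 55 mm high display unit at x = -190 to -70, y = -203 to -127 mm
- bed (a joint): travel of the bed, m: 0 fully back (home), 0.13 fully forward (its -x end stop). It slides stiffly (about 2 N) and stays where it is left
- bed_top (a point): centre of the bed's top face, which is 85 mm above the bench. The bed is a bare aluminium plate 170 mm (x) x 190 mm (y), 8 mm thick, axes as the printer's. A low steel fence 10 mm high at its rear edge and the clip at its front edge hold the build plate between them with 2 to 3 mm of play
- bed_handle (a point): the bed's handle: an upright light grey knob at the side of the bed nearer the robot, near its front corner, 16 mm thick (22 mm at its head), from 83 to 129 mm above the bench; this point is on its axis 107 mm above the bench. It may be pushed from either side, hooked or pinched
- clip (a joint): swing of the plate clip, rad: 0 shut (its arm lies along y just in front of the plate's front edge), growing as the arm swings forward, towards -x; 1.57 points straight forward, 2.0 is its stop. Stiff (about 1 N at the tab); stays where it is left. It starts at 0 to 0.1
- clip_pivot (a point): on the clip's upright pivot axis at the bed's front corner on the side away from the robot, 94 mm above the bench. x and y turn with the clip: the arm extends 50 mm along +y of this frame, 8 to 18 mm above the bed and 10 mm wide; +x is the side towards the build plate
- clip_tab (a point): the clip's upright thumb tab near the end of its arm, 42 mm from the pivot; this point is its middle, 111 mm above the bench; the tab is 16 mm along the arm, 8 mm thick, and reaches 127 mm above the bench. To open, push it from behind (from the plate's side, over the plate) towards the front
- plate: the build plate, loose: black, 140 mm (x) x 150 mm (y) x 8 mm thick, 0.3 to 0.5 kg with its print; origin at the centre of its underside. Its front edge is at x = -70 mm
- plate_center (a point): centre of the build plate, 4 mm above its underside, axes of the plate
- plate_front (a point): middle of the lower front edge of the build plate (70 mm along -x from its centre); axes of the plate: x to the rear, y to the side nearer the robot, z up
- plate_grip (a point): middle of the plate's raised grip, an upright light grey strip at its front edge, 40 mm wide (y), 8 mm thick, rising from the plate's top face to 38 mm above the plate's underside; this point is 23 mm above the underside and 66 mm along -x from the plate's centre. It can be hooked from behind or pinched from above; 58 mm of bare plate lie behind it before the print
- print: the finished print, stuck fast to the build plate: a white bracket with two round-topped cheeks, 60 mm (x) x 84 mm (y), 52 mm high; origin under its centre, on the plate 26 mm behind the plate's centre. Not to be touched
- rack: sloped cooling rack of steel bars standing fixed on the bench in front of the printer, 181 mm long in plan, 120 mm wide; origin on the bench under its middle; x points up the slope, to the printer. Its top end is 79 mm above the bench, 7 to 13 mm in front of the bed's front edge when the bed is fully forward
- rack_deck: the rack's deck: six bars running down the slope, together 118 mm wide and 190 mm long, sloping 18 degrees down away from the printer. Origin in the plane on which a plate lies, midway along the foot of the stop's inner face, 20 mm above the bench; x points up the slope, y across, z square to the deck. The stop is a 120 mm wide, 4 mm thick steel strip at the low end, 22 mm high
- scraper: wooden-handled steel scraper lying flat beside the rack, 195 mm long, 50 mm wide blade, 16 mm high; origin under its middle, x towards the blade
- glue_stick: white glue stick standing upright a little beyond the low end of the rack, 29 mm across, 90 mm tall; origin under its centre
- mouse: black computer mouse, 105 x 60 x 36 mm; origin under its centre
- calipers: steel calipers lying flat, 235 mm long, 16 mm high; origin under the middle of the beam
- marker1: whiteboard marker with a red cap lying flat, 135 mm long, 18 mm across; origin under its middle
- marker2: whiteboard marker with a black cap lying flat, 135 mm long, 18 mm across; origin under its middle
- pliers: pliers with black grips lying flat, 160 mm long, 14 mm high; origin under their middle
Things that resemble listed ones, but are neither listed nor needed, are in the scene too. Leave any blue or green look-alike of the plate alone.

How it is judged:
On the way, in this order (a step that is already met when the one before it is completed fails the run):
1. the bed is fully forward (within 10 mm of its front stop), the plate still on it (value of joint bed above 0.12 m and horizontal distance between plate_center and bed_top below 0.03 m), for 0.2 s.
2. the clip is swung open (at least 1.3 rad) (value of joint clip above 1.3 rad), for 0.2 s.
3. the plate lies on the rack, its front edge against the stop (x of plate_front in the frame of rack_deck between -0.004 and 0.006 m and y of plate_front in the frame of rack_deck between -0.025 and 0.025 m and z of plate_front in the frame of rack_deck between -0.004 and 0.005 m and angle between the z axis of plate_front and the z axis of rack_deck, either way round below 0.06 rad and angle between the x axis of plate_front and the x axis of rack_deck, either way round below 0.12 rad and linear speed of plate below 0.01 m/s), for 0.3 s.
4. the empty bed is fully back (within 8 mm) (value of joint bed below 0.008 m), for 0.2 s.
At the end, for the whole second after the job is handed in: the build plate is at rest flat on the sloped rack's bars (within 0.06 rad and 5 mm), its front edge against the stop (within 6 mm) and square to it (within 0.12 rad), centred across the rack within 25 mm; the bed is fully back (within 8 mm) and the clip is still open (1.3 rad or more) (all of step 3 and value of joint bed below 0.008 m and value of joint clip above 1.3 rad); the robot touches nothing.
It fails at once if the print is touched by the robot (contact force between print and the fingers above 0.5 N or contact force between print and the arm above 0.5 N).
It fails at once if the build plate is lifted (its centre more than 35 mm above where it sat on the bed) or tipped over 35 degrees (height (world z) of plate_center above 0.124 m or angle between plate_center's own z axis and vertical above 0.61 rad).
It fails at once if another thing on the bench is moved by more than 25 mm (distance of any of scraper, glue_stick, mouse, calipers, marker1, marker2, pliers from where it was at the start of the episode above 0.025 m).
It also fails if it takes over 72 s, if anything falls off the work surface, if the arm or the gripper's body presses on something with over 40 N, if the wrist force passes 120 N, or if a joint passes its speed limit or range.

## Robot

A 6-joint arm with a two-finger parallel gripper is mounted at the origin on the work surface. World frame = base frame: x ahead of the robot, y to its left, z up, the work surface at z = 0. Lengths are in m, angles in rad, forces in N, time in s.
With the tool pointing down it reaches from about 0.375 to 0.975 m from the base axis. Payload 3.8 kg.
Tool frame: the origin (TCP) lies at the very end of the fingers, on their centre line; the grasp point (between the pads) lies 19 mm behind it; z points along the fingers, y is the line along which they close (so a half turn about z gives the same grasp; the last joint's range is limited). The gripper opens to 85 mm and grips with 20 to 120 N. Pads are 22 mm wide; open, the fingers measure 114 mm over their backs; the gripper's body (76 mm by 85 mm) begins 54 mm behind the grasp point. The pads swing forward as they close: fully open they stand 13 mm farther back than shut.
Start: joints at [-1.238, 0.264, 1.604, -0, 1.274, -0.037], TCP at [0.244, -0.629, 0.231] pointing down, gripper open.
Joint ranges: [-2.63, 2.63], [-0.94, 2.18], [0.31, 2.57], [-1.31, 4.45], [0, 2.66], [-2.55, 2.55]. Speed limits (rad/s): [2.57, 2.57, 3.14, 3.14, 3.14, 3.14].

## Interface

Orientations are given as a rotation vector (axis times angle).
In Python, from workcell import monitor, viewer, workorder gives the robot as it stands.
- The arm moves only by the tool jog_arm, never from a script. Its argument "commands" is a list of rows, each an object with "travel": the shift along the tool's x, y, z in mm, a list of three; "rot": the turn, a rotation vector about the tool's x, y, z in degrees, a list of three; "claw": the closure in counts, from 0 (fully open) to 255 (shut). A call has exactly 5 rows; each row shifts and turns the commanded pose from where the row before left it, along the tool's axes as they then stand; what a row does not reach is not made up. A row lasts 1/10 s, in which the tool goes at most 50 mm and 8.59 degrees, less where a joint would pass 70% of its speed; a pose out of reach is approached as far as the arm can. A call is refused whole if a number of a shift passes 50 or a number of a turn 8.59, either way. A call with a gripper value outside its range is refused whole. The fingers move at their own pace and stop on an object; "force" is the grip in N (left out, the last holds). Time passes only in rows, so rows that do not move let the fingers close, or fill a call up. It gives the time, the measured TCP pose, the force, the opening and the grip force at its end, in the units of the state.
- monitor.read_state(): the state, without advancing time (a new reading comes with each control period).
- viewer.read_camera(name): name is "scene" or "top"; returns a dict with "color" (420x560x3 uint8, blue, green, red), "camera_matrix" (3x3 intrinsics, pixels), "R" (3x3) and "t" (3): a world point X has camera coordinates R X + t. Camera axes: x right, y down, z forward; pixel columns grow to the right and rows downward; lengths in m; the calibration is good to about 2 mm. A picture is of the moment at which its call begins. There is no depth.
- workorder.finish_job(): hands the job in; it is judged then, once.
The state is a dict: "time": time; "q": joint angles; "joint_vel": joint speeds; "joint_torque": joint torques, N m; "tool_pos": TCP position; "tcp_rot": TCP orientation; "wrist_force": force on the tool from outside, world axes, zero at the start; "torque": the same for the moment, N m; "width": opening from 0.0 (shut) to 1.0 (fully open); "grip_force": force on a finger pad.
Only numpy, scipy, OpenCV 4.12 (cv2) and the standard library are available. Lean on these libraries where they do the work, as an engineer would, in place of code of your own. Each camera call takes 0.05 s, during which the arm holds its last target. There are 200 camera calls.

## Working session

There is one attempt and no reset: what is moved stays moved. The work goes in short steps, Python scripts to look and compute and a tool call to move; the robot and the scene stay as the last step left them, time stands still between calls to the robot, and variables do not carry over. Pictures are saved under pics/ and viewed, at most 10 in all, crops included, and the job is handed in when it is done.

Besides the shell and the picture viewer there is one more tool, called after "Request:" as name([rows], argument=value, ...), one row to a line, values as JSON. jog_arm: Moves the arm, as the interface text tells. Its arguments: {"type":"object","properties":{"commands":{"type":"array","items":{"type":"object","properties":{"travel":{"type":"array","items":{"type":"number"}},"rot":{"type":"array","items":{"type":"number"}},"claw":{"type":"number"}}}},"force":{"type":"number"}},"required":["commands"]}

```bash
mkdir -p pics; ls; python3 - <<'E'
from workcell import monitor, viewer
import cv2,numpy as np,pickle
print(monitor.read_state())
for n in("scene","top"):
    d=viewer.read_camera(n); pickle.dump(d,open(n+".pkl","wb"))
    cv2.imwrite(f"pics/{n}0.png",cv2.resize(d["color"],(800,600)))
    print(n,d["camera_matrix"],d["R"],d["t"])
E
```

```text
pics
{'time': 0.0, 'q': array([-1.23792841e+00,  2.64765197e-01,  1.60535308e+00, -6.76451336e-07,
        1.27370856e+00, -3.69457497e-02]), 'joint_vel': array([-0.00187838,  0.00057457,  0.00022958, -0.00082114, -0.00037243,
       -0.00137299]), 'joint_torque': array([ 1.31286055e-03, -5.15103436e+01, -3.67313540e+01, -3.24504290e-04,
        1.27780612e-02,  1.51359143e-05]), 'tool_pos': array([ 0.24370589, -0.62869421,  0.22996521]), 'tcp_rot': array([-3.08586702e+00, -5.77191413e-01,  5.18008990e-04]), 'wrist_force': array([ 0.04861998,  0.49058361, -0.11956786]), 'torque': array([-0.00322842, -0.05344624,  0.02798566]), 'grip_force': 0.0, 'width': 1.0001947846009178}
scene [[423.68932105   0.         284.67713169]
 [  0.         423.68932105 213.40408088]
 [  0.           0.           1.        ]] [[ 0.03132543  0.99948989  0.0062186 ]
 [ 0.70627486 -0.01773241 -0.70771561]
 [-0.70724433  0.02656154 -0.70647006]] [-0.01498537 -0.27525014  1.55287922]
top [[418.22115328   0.         285.16634325]
 [  0.         418.22115328 208.35763307]
 [  0.           0.           1.        ]] [[ 0.01946239 -0.99948574 -0.02548474]
 [-0.99521598 -0.0169258  -0.09622196]
 [ 0.09574112  0.02723553 -0.9950336 ]] [-0.00202477  0.50381877  1.13616725]
```

View pics/scene0.png

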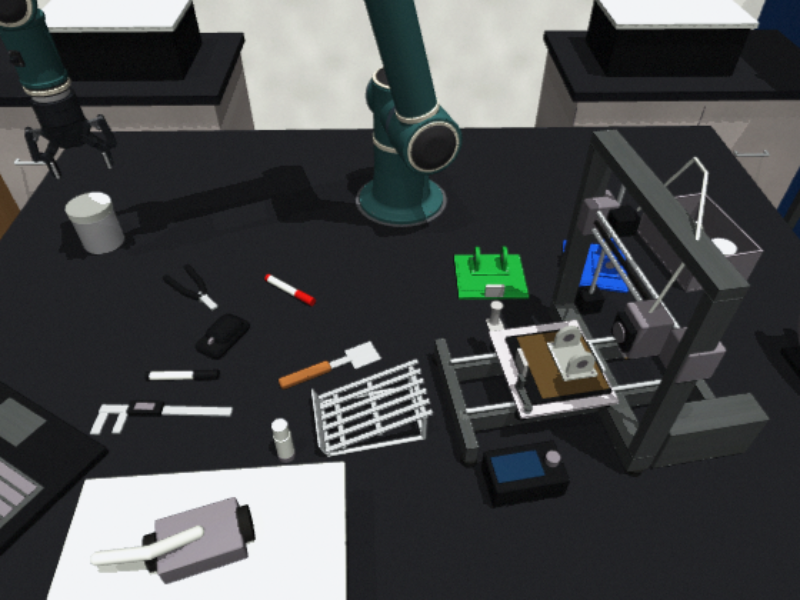

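View pics/top0.png

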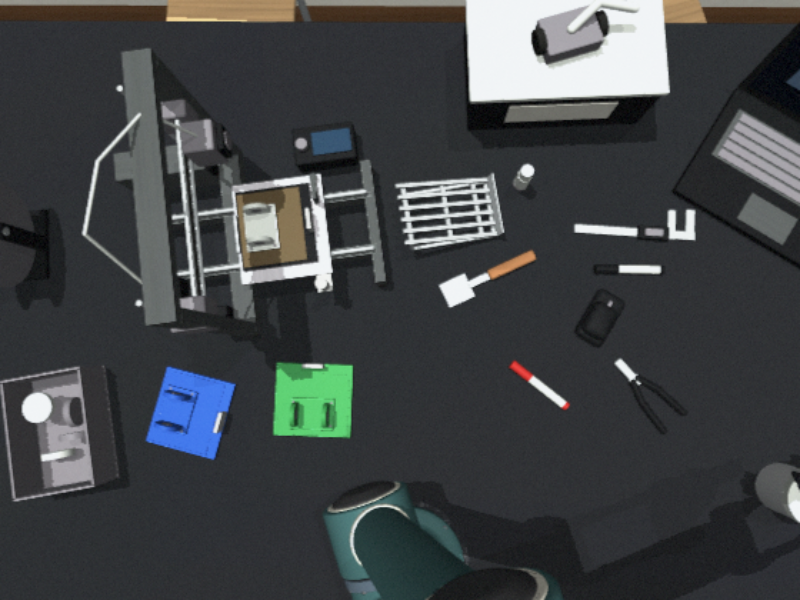

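```bash
python3 - <<'E'
import cv2,pickle
a=pickle.load(open("top.pkl","rb"))["color"][112:212,157:357]
b=pickle.load(open("scene.pkl","rb"))["color"][200:345,215:435]
cv2.imwrite("pics/tc.png",cv2.resize(a,None,fx=4,fy=4,interpolation=cv2.INTER_CUBIC))
cv2.imwrite("pics/sc.png",cv2.resize(b,None,fx=3.6,fy=3.6,interpolation=cv2.INTER_CUBIC))
E
```

```text
(no output)
```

View pics/tc.png

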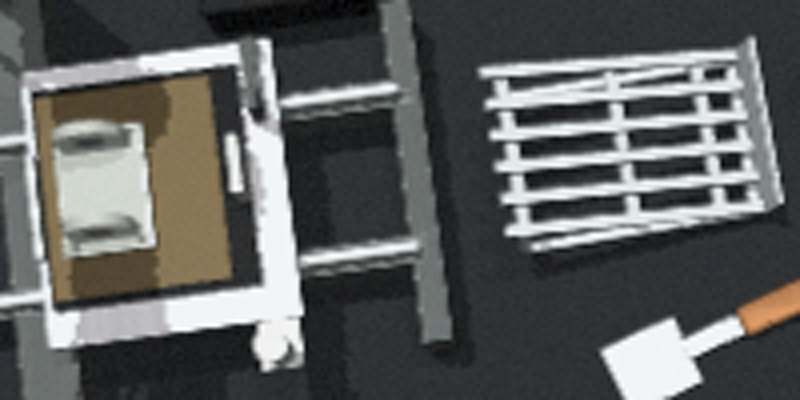

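View pics/sc.png

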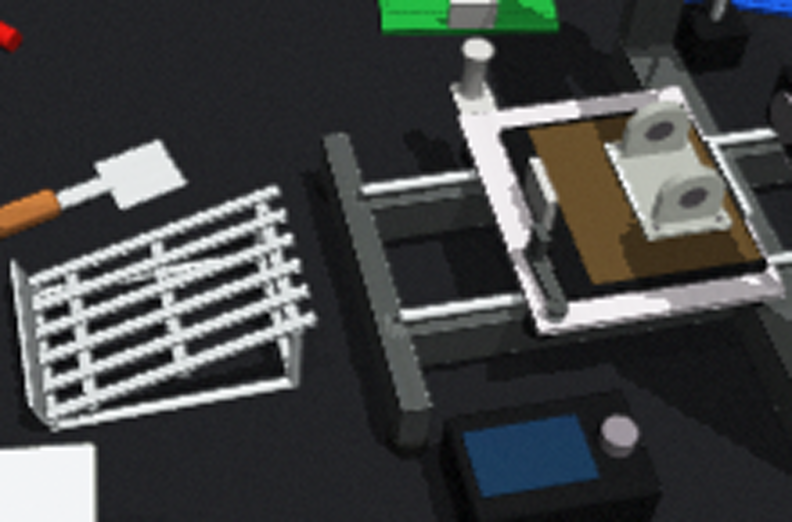

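```bash
cat > h.py <<'E'
import numpy as np,cv2,pickle
from scipy.spatial.transform import Rotation as Ro
C={n:pickle.load(open(f"{n}.pkl","rb")) for n in("scene","top")}
def P(n): d=C[n]; return d["camera_matrix"]@np.c_[d["R"],d["t"]]
def tc(u,v): return (157+(u+.5)/4-.5,112+(v+.5)/4-.5)
def sc(u,v): return (215+(u+.5)/3.6-.5,200+(v+.5)/3.6-.5)
def tri(t,s):
    X=cv2.triangulatePoints(P("top"),P("scene"),np.array(t,float).reshape(2,1),np.array(s,float).reshape(2,1))
    return (X[:3]/X[3]).ravel()
def proj(n,X): p=P(n)@np.r_[X,1]; return p[:2]/p[2]
def onz(n,uv,z):
    d=C[n]; r=d["R"].T@np.linalg.inv(d["camera_matrix"])@[*uv,1]; c=-d["R"].T@d["t"]
    return c+r*(z-c[2])/r[2]
E
python3 - <<'E'
from h import *
np.set_printoptions(precision=4,suppress=True)
for k,t,s in [("knob",(276,342),(479,47)),("bedFN",(301,315),(453,90)),("bedRN",(49,347),(680,88)),("bedRF",(22,75),(783,290)),("bedFF",(270,40),(545,330)),
 ("gripTop far",(229,136),(546,193)),("griptop near",(238,190),(531,158)),("rackTopN",(508,232),(278,190)),("rackTopF",(483,72),(313,320)),("stopN",(778,203),(14,262)),("stopF",(750,38),(48,425))]:
    X=tri(tc(*t),sc(*s)); print(k,X,"top-resid",proj("top",X)-tc(*t),"sc",proj("scene",X)-sc(*s))
E
```

```text
knob [0.5201 0.1588 0.1284] top-resid [-1.0355 -0.1082] sc [-0.988   0.0952]
bedFN [0.5404 0.1433 0.1057] top-resid [0.3962 0.0346] sc [ 0.3864 -0.0366]
bedRN [0.5198 0.3165 0.0813] top-resid [-0.2345 -0.0363] sc [-0.2267  0.0383]
bedRF [0.7046 0.3428 0.0815] top-resid [0.0067 0.0011] sc [ 0.0074 -0.0014]
bedFF [0.7314 0.1779 0.0806] top-resid [-0.972 -0.111] sc [-1.1025  0.1207]
gripTop far [0.6535 0.1898 0.1249] top-resid [0.7255 0.0782] sc [ 0.7673 -0.0952]
griptop near [0.6192 0.1848 0.1205] top-resid [0.2592 0.0279] sc [ 0.2671 -0.0315]
rackTopN [0.6034 0.0129 0.073 ] top-resid [-0.3521 -0.0148] sc [-0.3627  0.0106]
rackTopF [0.7132 0.0316 0.0719] top-resid [-0.1665 -0.0081] sc [-0.1866  0.0075]
stopN [ 0.6334 -0.173   0.036 ] top-resid [-0.0144  0.0004] sc [-0.0153 -0.0008]
stopF [ 0.7549 -0.1487  0.0206] top-resid [-2.1561  0.0121] sc [-2.5249 -0.1325]
```

```bash
cat > fit.py <<'E'
from h import *
from scipy.optimize import least_squares
np.set_printoptions(precision=4,suppress=True)
def fit(obs,model,p0):
    def r(p): return np.concatenate([proj(n,model(p,m))-uv for n,uv,m in obs])
    s=least_squares(r,p0,loss="soft_l1",f_scale=.7); print(s.x,"\n",r(s.x).reshape(-1,2)); return s.x
def bed(p,m): c,s=np.cos(p[2]),np.sin(p[2]); return np.array([p[0]+c*m[0]-s*m[1],p[1]+s*m[0]+c*m[1],m[2]])
def deck(p,m): return np.array([p[0],p[1],.02])+Ro.from_euler("z",p[2]).apply(Ro.from_euler("y",-18,degrees=True).apply(m))
if __name__=="__main__":
    B={"FN":(-.085,.095,.085),"RN":(.085,.095,.085),"RF":(.085,-.095,.085),"FF":(-.085,-.095,.085)}
    T={"FN":(301,315),"RN":(49,347),"RF":(22,75),"FF":(270,40)}
    S={"FN":(453,90),"RN":(680,88),"RF":(783,290),"FF":(545,330)}
    o=[("top",tc(*T[k]),B[k]) for k in B]+[("scene",sc(*S[k]),B[k]) for k in B]
    b=fit(o,bed,[.62,.25,1.7]);
    for n,z in(("top",.129),("scene",.129)):
        X=onz(n,tc(278,342) if n=="top" else sc(479,47),z); d=X[:2]-b[:2]; c,s=np.cos(b[2]),np.sin(b[2]); print("knob",X,"bedframe",c*d[0]+s*d[1],-s*d[0]+c*d[1])
    for n,uv in(("top",tc(235,163)),("scene",sc(539,175))):
        X=onz(n,uv,.123); d=X[:2]-b[:2]; print("griptop",X,"bedframe",c*d[0]+s*d[1],-s*d[0]+c*d[1])
    R={"N":(.19,.057,-.003),"F":(.19,-.057,-.003),"sN":(-.003,.06,.022),"sF":(-.003,-.06,.022)}
    o=[("top",tc(508,232),R["N"]),("top",tc(483,72),R["F"]),("top",tc(780,203),R["sN"]),("top",tc(752,38),R["sF"]),
       ("scene",sc(278,190),R["N"]),("scene",sc(313,320),R["F"]),("scene",sc(14,262),R["sN"])]
    r=fit(o,deck,[.69,-.16,1.7]); print("yaws deg",np.degrees([b[2],r[2]]))
    print("rack rel bed", [c*(r[0]-b[0])+s*(r[1]-b[1]),-s*(r[0]-b[0])+c*(r[1]-b[1])])
E
python3 fit.py
```

```text
[0.6249 0.2447 1.7154] 
 [[ 0.254   0.0947]
 [-0.1795  0.2456]
 [-0.2802 -1.1055]
 [ 0.0838 -0.5083]
 [ 1.0966  6.124 ]
 [-0.5401 -1.2305]
 [ 0.5214 -0.1589]
 [-2.4118 -1.0216]]
knob [0.5198 0.1548 0.129 ] bedframe -0.0738561862280324 0.1169573780119752
knob [0.5204 0.1613 0.129 ] bedframe -0.06752786325644872 0.11539044874714507
griptop [0.6364 0.1875 0.123 ] bedframe -0.05826244498173472 -0.0031497653677513403
griptop [0.6365 0.1864 0.123 ] bedframe -0.05943341095914661 -0.0030994155798748056
[ 0.69   -0.1557  1.741 ] 
 [[-0.639  -0.1054]
 [-0.6989 -1.2197]
 [ 0.543   0.0493]
 [ 0.3889 -0.6443]
 [-0.0813 -0.8123]
 [ 0.4835 -0.2182]
 [-1.0954 -1.2329]]
yaws deg [98.2857 99.7497]
rack rel bed [np.float64(-0.40565655415789503), np.float64(-0.006732163960093657)]
```

Top view: the bed sits at home with the knob at crop (278,342), grip at (235,163), and clip at (255,80). The rack has six bars and its stop runs (752,38)–(780,205). The scene crop shows the same, with the knob head at (479,47). The fitted bed and rack agree with the given sizes: heights are about right and the gap to the rack is 10 mm once the bed is forward.

Next I align the tool with the printer (tool +y = forward, +x = away from the robot) and go above the knob.

Request:
jog_arm([
  {"travel": [0,0,0],"rot": [0,0,6.45],"claw": 0},
  {"travel": [0,0,0],"rot": [0,0,6.45],"claw": 0},
  {"travel": [19,-37,0]},
  {"travel": [19,-37,0]},
  {"travel": [19,-37,0]},
], force=40)

```text
$.commands[2]: bad value
```

Request:
jog_arm([
  {"travel": [19,-37,0]},
  {"travel": [19,-37,0]},
  {"travel": [19,-37,0]},
  {"travel": [19,-37,0]},
  {"travel": [19,-37,0]},
])

```text
$.commands[0]: bad value
```

Request:
jog_arm([
  {"travel": [19,-37,0]},
  {"travel": [19,-37,0]},
  {"travel": [19,-37,0]},
  {"travel": [19,-37,0]},
  {"travel": [19,-37,0]},
])

```text
$.commands[0]: bad value
```

Request:
jog_arm([
  {"travel": [0,0,0],"rot": [0,0,6.45],"claw": 0},
  {"travel": [0,0,0],"rot": [0,0,6.45],"claw": 0},
  {"travel": [19,-37,0],"rot": [0,0,0],"claw": 0},
  {"travel": [19,-37,0],"rot": [0,0,0],"claw": 0},
  {"travel": [19,-37,0],"rot": [0,0,0],"claw": 0},
], force=40)

```text
time: 0.6
tool_pos: [0.2843, -0.5098, 0.2303]
tcp_rot: [-3.132, -0.225, 0.001]
wrist_force: [1.7, 0.1, 1.1]
width: 0.999
grip_force: 0.0
```

Request:
jog_arm([
  {"travel": [19,-37,0],"rot": [0,0,0],"claw": 0},
  {"travel": [19,-37,0],"rot": [0,0,0],"claw": 0},
  {"travel": [19,-37,0],"rot": [0,0,0],"claw": 0},
  {"travel": [19,-37,0],"rot": [0,0,0],"claw": 0},
  {"travel": [19,-37,0],"rot": [0,0,0],"claw": 0},
])

```text
time: 1.1
tool_pos: [0.3517, -0.3127, 0.2308]
tcp_rot: [-3.133, -0.226, 0.0]
wrist_force: [0.4, 0.4, -0.0]
width: 0.998
grip_force: 0.0
```

Request:
jog_arm([
  {"travel": [19,-37,0],"rot": [0,0,0],"claw": 0},
  {"travel": [19,-37,0],"rot": [0,0,0],"claw": 0},
  {"travel": [19,-37,0],"rot": [0,0,0],"claw": 0},
  {"travel": [19,-37,0],"rot": [0,0,0],"claw": 0},
  {"travel": [19,-37,0],"rot": [0,0,0],"claw": 0},
])

```text
time: 1.6
tool_pos: [0.4189, -0.1161, 0.231]
tcp_rot: [-3.133, -0.227, 0.0]
wrist_force: [0.6, -1.8, 0.1]
width: 1.002
grip_force: 0.0
```

Request:
jog_arm([
  {"travel": [20,-37,0],"rot": [0,0,0],"claw": 0},
  {"travel": [20,-37,0],"rot": [0,0,0],"claw": 0},
  {"travel": [20,-37,0],"rot": [0,0,0],"claw": 0},
  {"travel": [20,-37,0],"rot": [0,0,0],"claw": 0},
  {"travel": [20,-37,0],"rot": [0,0,0],"claw": 0},
])

```text
time: 2.1
tool_pos: [0.4913, 0.0815, 0.231]
tcp_rot: [3.133, 0.228, -0.0]
wrist_force: [-0.7, -0.7, 0.4]
width: 1.0
grip_force: 0.0
```

Request:
jog_arm([
  {"travel": [20,-37,0],"rot": [0,0,0],"claw": 0},
  {"travel": [20,-36,0],"rot": [0,0,0],"claw": 0},
  {"travel": [0,0,20],"rot": [0,0,0],"claw": 0},
  {"travel": [0,0,30],"rot": [0,0,0],"claw": 0},
  {"travel": [0,0,30],"rot": [0,0,0],"claw": 0},
])

```text
time: 2.6
tool_pos: [0.5205, 0.1584, 0.1504]
tcp_rot: [-3.133, -0.229, -0.001]
wrist_force: [0.2, -0.3, -0.7]
width: 1.001
grip_force: 0.0
```

```bash
python3 - <<'E'
from workcell import viewer
import cv2,numpy as np
a=viewer.read_camera("top")["color"][112:212,157:307];b=viewer.read_camera("scene")["color"][200:300,285:435]
cv2.imwrite("pics/k.png",cv2.resize(np.vstack([a,b]),None,fx=3,fy=3,interpolation=cv2.INTER_CUBIC))
E
```

```text
(no output)
```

View pics/k.png

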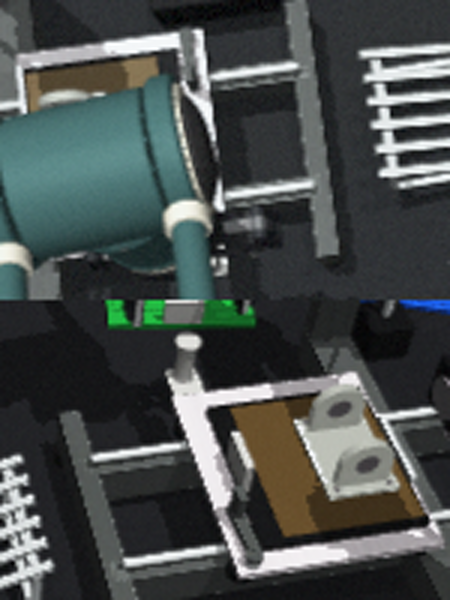

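The fingertips straddle the knob (tips at about (125,312) and (245,314), knob at (188,340) in the lower crop). Descending to pinch it.

Request:
jog_arm([
  {"travel": [0,0,18],"rot": [0,0,0],"claw": 0},
  {"travel": [0,0,18],"rot": [0,0,0],"claw": 0},
  {"travel": [0,0,18],"rot": [0,0,0],"claw": 0},
  {"travel": [0,0,0],"rot": [0,0,0],"claw": 200},
  {"travel": [0,0,0],"rot": [0,0,0],"claw": 220},
], force=30)

```text
time: 3.2
tool_pos: [0.5208, 0.1577, 0.0983]
tcp_rot: [-3.133, -0.227, -0.001]
wrist_force: [-0.1, -0.7, -1.1]
width: 0.693
grip_force: 0.0
```

Request:
jog_arm([
  {"travel": [0,0,0],"rot": [0,0,0],"claw": 230},
  {"travel": [0,0,0],"rot": [0,0,0],"claw": 230},
  {"travel": [0,0,0],"rot": [0,0,0],"claw": 230},
  {"travel": [0,0,0],"rot": [0,0,0],"claw": 230},
  {"travel": [0,0,0],"rot": [0,0,0],"claw": 230},
])

```text
time: 3.7
tool_pos: [0.5215, 0.1582, 0.099]
tcp_rot: [-3.133, -0.227, -0.004]
wrist_force: [-0.8, 0.7, 6.5]
width: 0.238
grip_force: 29.2
```

Request:
jog_arm([
  {"travel": [0,12,0],"rot": [0,0,0],"claw": 230},
  {"travel": [0,20,0],"rot": [0,0,0],"claw": 230},
  {"travel": [0,20,0],"rot": [0,0,0],"claw": 230},
  {"travel": [0,20,0],"rot": [0,0,0],"claw": 230},
  {"travel": [0,20,0],"rot": [0,0,0],"claw": 230},
])

```text
time: 4.2
tool_pos: [0.5355, 0.0669, 0.099]
tcp_rot: [-3.132, -0.227, -0.006]
wrist_force: [1.4, 3.8, 4.4]
width: 0.237
grip_force: 29.3
```

Request:
jog_arm([
  {"travel": [0,15,0],"rot": [0,0,0],"claw": 230},
  {"travel": [0,10,0],"rot": [0,0,0],"claw": 230},
  {"travel": [0,5,0],"rot": [0,0,0],"claw": 230},
  {"travel": [0,4,0],"rot": [0,0,0],"claw": 230},
  {"travel": [0,3,0],"rot": [0,0,0],"claw": 230},
])

```text
time: 4.7
tool_pos: [0.5407, 0.0325, 0.099]
tcp_rot: [-3.128, -0.223, -0.006]
wrist_force: [0.3, 18.8, 7.4]
width: 0.237
grip_force: 30.3
```

Request:
jog_arm([
  {"travel": [0,0,0],"rot": [0,0,0],"claw": 100},
  {"travel": [0,0,0],"rot": [0,0,0],"claw": 0},
  {"travel": [0,0,0],"rot": [0,0,0],"claw": 0},
  {"travel": [0,0,-30],"rot": [0,0,0],"claw": 0},
  {"travel": [0,0,-40],"rot": [0,0,0],"claw": 0},
])

```text
time: 5.2
tool_pos: [0.5359, 0.0297, 0.1646]
tcp_rot: [3.133, 0.227, -0.012]
wrist_force: [0.5, 0.3, -0.6]
width: 1.001
grip_force: 0.0
```

Request:
jog_arm([
  {"travel": [-30,30,-20],"rot": [0,0,0],"claw": 0},
  {"travel": [-30,30,0],"rot": [0,0,0],"claw": 120},
  {"travel": [0,30,0],"rot": [0,0,0],"claw": 255},
  {"travel": [0,40,0],"rot": [0,0,0],"claw": 255},
  {"travel": [0,40,0],"rot": [0,0,0],"claw": 255},
])

```text
time: 5.7
tool_pos: [0.5034, -0.1482, 0.1872]
tcp_rot: [3.133, 0.228, -0.0]
wrist_force: [0.5, -0.0, -1.1]
width: 0.332
grip_force: 0.0
```

```bash
python3 - <<'E'
from workcell import viewer
import cv2,numpy as np
a=viewer.read_camera("top")["color"][112:206,200:330];b=viewer.read_camera("scene")["color"][200:300,255:385]
cv2.imwrite("pics/c.png",cv2.resize(a,None,fx=5,fy=5,interpolation=cv2.INTER_CUBIC))
cv2.imwrite("pics/cs.png",cv2.resize(b,None,fx=5,fy=5,interpolation=cv2.INTER_CUBIC))
E
```

```text
(no output)
```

View pics/c.png

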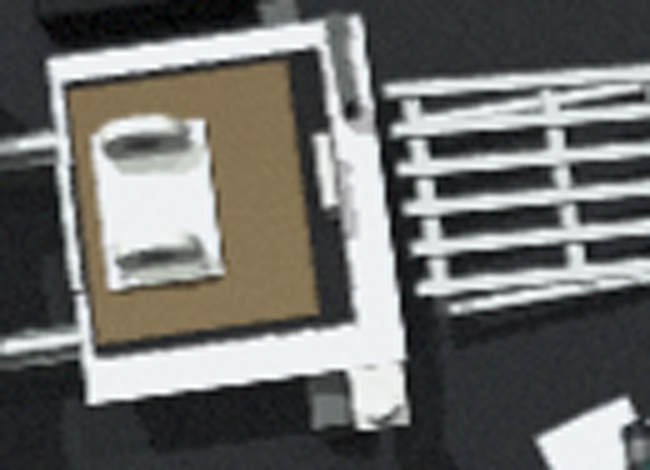

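View pics/cs.png

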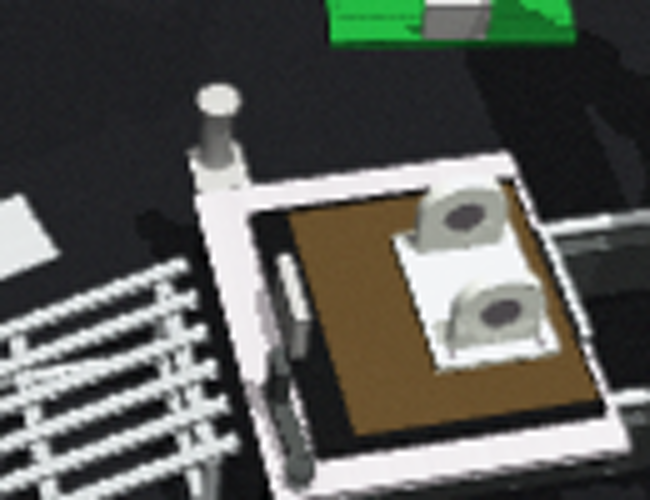

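```bash
python3 - <<'E'
from fit import *
t=lambda u,v:(200+(u+.5)/5-.5,112+(v+.5)/5-.5)
s_=lambda u,v:(255+(u+.5)/5-.5,200+(v+.5)/5-.5)
B={"FN":(-.085,.095,.085),"RN":(.085,.095,.085),"RF":(.085,-.095,.085),"FF":(-.085,-.095,.085)}
T={"FN":(406,362),"RN":(88,403),"RF":(48,60),"FF":(362,15)}
S={"RN":(512,153),"RF":(630,450),"FN":(196,205)}
o=[("top",t(*T[k]),B[k]) for k in T]+[("scene",s_(*S[k]),B[k]) for k in S]
b=fit(o,bed,[.64,.12,1.715]); print(np.degrees(b[2]))
c,s=np.cos(b[2]),np.sin(b[2])
def show(k,X): d=X[:2]-b[:2]; print(k,X,"bed",c*d[0]+s*d[1],-s*d[0]+c*d[1])
show("grip top",onz("top",t(326,171),.123)); 
show("grip tri",tri(t(326,171),s_(291,297)))
show("griptop scene",onz("scene",s_(291,297),.123))
show("tab top",onz("top",t(352,115),.127)); show("tab sc",onz("scene",s_(275,355),.127))
show("tabtri",tri(t(352,115),s_(275,355)))
show("pivot top",onz("top",t(345,27),.103)); show("pivot sc",onz("scene",s_(299,468),.103))
show("knob",onz("top",t(381,409),.129)); show("knob sc",onz("scene",s_(219,98),.129))
show("plateFN top",onz("top",t(354,323),.093)); show("plateFN sc",onz("scene",s_(252,212),.093));show("plateRN",onz("top",t(95,354),.093));show("plateRF",onz("top",t(66,88),.093))
E
```

```text
[0.6453 0.1169 1.7135] 
 [[-0.3311 -0.352 ]
 [-0.3632 -0.4937]
 [ 0.1062 -1.2395]
 [-0.1372 -0.3033]
 [-0.2909 -0.8294]
 [-0.0419 -1.108 ]
 [-0.4598 -3.1503]]
98.17891909123522
grip top [0.6554 0.0601 0.123 ] bed -0.05758252331193741 -0.00190060037985121
grip tri [0.6579 0.0608 0.1126] bed -0.05724856760051843 -0.004546089654137522
griptop scene [0.6663 0.0595 0.123 ] bed -0.059745878651235124 -0.012609382698834956
tab top [0.6839 0.0471 0.127 ] bed -0.07452985784041496 -0.028321499162565517
tab sc [0.7031 0.0491 0.127 ] bed -0.07529706704364296 -0.047553948491672104
tabtri [0.6891 0.0497 0.1086] bed -0.0727068448798101 -0.03380295633807638
pivot top [0.7381 0.0535 0.103 ] bed -0.07586824626175902 -0.0828374895833261
pivot sc [0.7483 0.0577 0.103 ] bed -0.07317110637769113 -0.09358723422107204
knob [0.5314 0.0288 0.129 ] bed -0.07097907797001664 0.12531926898857496
knob sc [0.5407 0.0322 0.129 ] bed -0.06887020235589757 0.11555717570940979
plateFN top [0.5815 0.0458 0.093 ] bed -0.061254001083875624 0.07325931823710699
plateFN sc [0.5867 0.0475 0.093 ] bed -0.060268627391189905 0.067873698372433
plateRN [0.5629 0.1821 0.093 ] bed 0.07633207343541469 0.07226732152534775
plateRF [0.7062 0.2027 0.093 ] bed 0.07629827662876777 -0.07248187628135327
```

The bed is fully forward with the plate on it, and the clip is shut (pivot at (345,27) and tab near (352,115) in the top crop). Next I go down behind the tab with the fingers closed.

Request:
jog_arm([
  {"travel": [29,-24,0],"rot": [0,0,0],"claw": 255},
  {"travel": [29,-24,0],"rot": [0,0,0],"claw": 255},
  {"travel": [29,-24,0],"rot": [0,0,0],"claw": 255},
  {"travel": [29,-24,0],"rot": [0,0,0],"claw": 255},
  {"travel": [29,-24,0],"rot": [0,0,0],"claw": 255},
])

```text
time: 6.3
tool_pos: [0.6304, -0.0054, 0.1866]
tcp_rot: [-3.133, -0.228, 0.002]
wrist_force: [0.7, -0.8, 0.9]
width: -0.0
grip_force: 0.0
```

Request:
jog_arm([
  {"travel": [29,-24,0],"rot": [0,0,0],"claw": 255},
  {"travel": [29,-24,0],"rot": [0,0,0],"claw": 255},
  {"travel": [28,-26,0],"rot": [0,0,0],"claw": 255},
  {"travel": [0,0,15],"rot": [0,0,0],"claw": 255},
  {"travel": [0,0,0],"rot": [0,0,0],"claw": 255},
])

```text
time: 6.8
tool_pos: [0.7026, 0.0796, 0.1687]
tcp_rot: [3.133, 0.23, -0.01]
wrist_force: [-0.5, 1.0, -1.8]
width: -0.001
grip_force: 0.0
```

Request:
jog_arm([
  {"travel": [0,2,22],"rot": [0,0,0],"claw": 255},
  {"travel": [0,0,22],"rot": [0,0,0],"claw": 255},
  {"travel": [0,0,18],"rot": [0,0,0],"claw": 255},
  {"travel": [0,0,0],"rot": [0,0,0],"claw": 255},
  {"travel": [-1,4,0],"rot": [0,0,0],"claw": 255},
])

```text
time: 7.3
tool_pos: [0.7038, 0.0721, 0.1099]
tcp_rot: [-3.133, -0.227, 0.002]
wrist_force: [0.2, 0.1, -0.3]
width: 0.007
grip_force: 0.0
```

Request:
jog_arm([
  {"travel": [-2,6,3],"rot": [0,0,0],"claw": 255},
  {"travel": [-2,7,0],"rot": [0,0,0],"claw": 255},
  {"travel": [0,7,0],"rot": [0,0,0],"claw": 255},
  {"travel": [2,6,0],"rot": [0,0,0],"claw": 255},
  {"travel": [2,6,0],"rot": [0,0,0],"claw": 255},
])

```text
time: 7.8
tool_pos: [0.7094, 0.0399, 0.1076]
tcp_rot: [3.133, 0.227, -0.0]
wrist_force: [0.1, 1.3, 0.3]
width: 0.005
grip_force: 0.5
```

Request:
jog_arm([
  {"travel": [4,5,0],"rot": [0,0,0],"claw": 255},
  {"travel": [4,4,0],"rot": [0,0,0],"claw": 255},
  {"travel": [5,3,0],"rot": [0,0,0],"claw": 255},
  {"travel": [5,2,0],"rot": [0,0,0],"claw": 255},
  {"travel": [6,1,0],"rot": [0,0,0],"claw": 255},
])

```text
time: 8.3
tool_pos: [0.7353, 0.03, 0.107]
tcp_rot: [-3.132, -0.227, 0.001]
wrist_force: [-2.2, 5.0, -0.0]
width: -0.0
grip_force: 2.6
```

Request:
jog_arm([
  {"travel": [5,1,0],"rot": [0,0,0],"claw": 255},
  {"travel": [5,0,0],"rot": [0,0,0],"claw": 255},
  {"travel": [0,0,0],"rot": [0,0,0],"claw": 255},
  {"travel": [0,0,0],"rot": [0,0,0],"claw": 255},
  {"travel": [0,0,0],"rot": [0,0,0],"claw": 255},
])

```text
time: 8.8
tool_pos: [0.7448, 0.0325, 0.107]
tcp_rot: [-3.13, -0.228, 0.002]
wrist_force: [-3.0, 8.6, 0.9]
width: 0.005
grip_force: 4.0
```

Request:
jog_arm([
  {"travel": [-4,-2,0],"rot": [0,0,0],"claw": 255},
  {"travel": [-2,0,-25],"rot": [0,0,0],"claw": 255},
  {"travel": [0,0,-40],"rot": [0,0,0],"claw": 200},
  {"travel": [0,40,-10],"rot": [0,0,0],"claw": 165},
  {"travel": [0,45,0],"rot": [0,0,0],"claw": 165},
])

```text
time: 9.3
tool_pos: [0.7542, -0.0532, 0.1873]
tcp_rot: [3.13, 0.233, 0.013]
wrist_force: [0.5, 0.3, -0.1]
width: 0.358
grip_force: 0.0
```

Request:
jog_arm([
  {"travel": [0,45,0],"rot": [0,0,0],"claw": 165},
  {"travel": [0,45,0],"rot": [0,0,0],"claw": 165},
  {"travel": [0,45,0],"rot": [0,0,0],"claw": 165},
  {"travel": [0,0,0],"rot": [0,0,0],"claw": 165},
  {"travel": [0,0,0],"rot": [0,0,0],"claw": 165},
])

```text
time: 9.8
tool_pos: [0.7706, -0.1892, 0.1819]
tcp_rot: [3.133, 0.223, -0.0]
wrist_force: [0.6, 0.8, 0.6]
width: 0.353
grip_force: 0.0
```

```bash
python3 - <<'E'
from workcell import viewer
import cv2,numpy as np
a=viewer.read_camera("top")["color"][112:200,210:310];b=viewer.read_camera("scene")["color"][230:300,255:355]
cv2.imwrite("pics/d.png",cv2.resize(np.hstack([a,np.vstack([b,0*b[:18]])]),None,fx=4,fy=4,interpolation=cv2.INTER_CUBIC))
E
```

```text
(no output)
```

View pics/d.png

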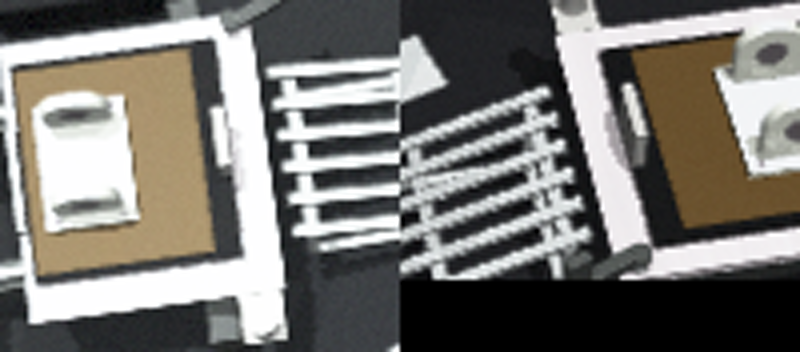

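Request:
jog_arm([
  {"travel": [-13,-44,0],"rot": [0,0,0],"claw": 165},
  {"travel": [-13,-44,0],"rot": [0,0,0],"claw": 165},
  {"travel": [-13,-44,0],"rot": [0,0,0],"claw": 165},
  {"travel": [-13,-44,0],"rot": [0,0,0],"claw": 165},
  {"travel": [-13,-44,0],"rot": [0,0,0],"claw": 165},
])

```text
time: 10.4
tool_pos: [0.6733, 0.0248, 0.1826]
tcp_rot: [3.133, 0.231, 0.001]
wrist_force: [-0.6, 0.5, -0.4]
width: 0.354
grip_force: 0.0
```

Request:
jog_arm([
  {"travel": [-13,-43,0],"rot": [0,0,0],"claw": 165},
  {"travel": [0,0,20],"rot": [0,0,0],"claw": 165},
  {"travel": [0,0,20],"rot": [0,0,0],"claw": 165},
  {"travel": [0,0,10],"rot": [0,0,0],"claw": 165},
  {"travel": [0,0,0],"rot": [0,0,0],"claw": 165},
])

```text
time: 10.9
tool_pos: [0.6537, 0.0633, 0.1303]
tcp_rot: [3.133, 0.23, -0.006]
wrist_force: [0.5, -0.1, -0.7]
width: 0.352
grip_force: 0.0
```

Request:
jog_arm([
  {"travel": [0,3,0],"rot": [0,0,0],"claw": 165},
  {"travel": [0,0,10],"rot": [0,0,0],"claw": 165},
  {"travel": [0,0,10],"rot": [0,0,0],"claw": 165},
  {"travel": [0,0,8],"rot": [0,0,0],"claw": 165},
  {"travel": [0,0,0],"rot": [0,0,0],"claw": 165},
])

```text
time: 11.4
tool_pos: [0.6545, 0.0589, 0.102]
tcp_rot: [-3.133, -0.226, 0.006]
wrist_force: [-0.7, -0.0, -0.2]
width: 0.352
grip_force: 0.0
```

Request:
jog_arm([
  {"travel": [0,0,3],"rot": [0,0,0],"claw": 195},
  {"travel": [0,5,0],"rot": [0,0,0],"claw": 195},
  {"travel": [0,8,0],"rot": [0,0,0],"claw": 195},
  {"travel": [0,10,0],"rot": [0,0,0],"claw": 195},
  {"travel": [0,10,0],"rot": [0,0,0],"claw": 195},
])

```text
time: 11.9
tool_pos: [0.6609, 0.0257, 0.1015]
tcp_rot: [-3.133, -0.227, -0.0]
wrist_force: [-0.2, 0.1, -0.2]
width: 0.236
grip_force: 0.7
```

Request:
jog_arm([
  {"travel": [0,10,0],"rot": [0,0,0],"claw": 195},
  {"travel": [0,10,0],"rot": [0,0,0],"claw": 195},
  {"travel": [0,10,0],"rot": [0,0,0],"claw": 195},
  {"travel": [0,10,0],"rot": [0,0,0],"claw": 195},
  {"travel": [0,7,0],"rot": [0,0,0],"claw": 195},
])

```text
time: 12.4
tool_pos: [0.6678, -0.021, 0.1014]
tcp_rot: [3.133, 0.226, 0.0]
wrist_force: [0.3, 2.3, 0.0]
width: 0.241
grip_force: 0.9
```

Request:
jog_arm([
  {"travel": [0,6,1],"rot": [0,0,0],"claw": 195},
  {"travel": [0,6,1],"rot": [0,0,0],"claw": 195},
  {"travel": [0,6,1],"rot": [0,0,0],"claw": 195},
  {"travel": [0,4,1],"rot": [0,0,0],"claw": 195},
  {"travel": [0,4,0],"rot": [0,0,0],"claw": 195},
])

```text
time: 12.9
tool_pos: [0.6711, -0.046, 0.0968]
tcp_rot: [-3.133, -0.227, 0.001]
wrist_force: [0.5, 1.9, -0.4]
width: 0.237
grip_force: 0.6
```

```bash
python3 - <<'E'
from workcell import viewer
import cv2,numpy as np,pickle
from h import *
for n in("top","scene"):
    d=viewer.read_camera(n); pickle.dump(d["color"],open(n+"1.pkl","wb"))
# brown sheet centroid in top & scene vs before
for n in("top","scene"):
  for im in(C[n]["color"],pickle.load(open(n+"1.pkl","rb"))):
    h=cv2.cvtColor(im,cv2.COLOR_BGR2HSV); m=cv2.inRange(h,(8,80,50),(25,220,200)); m[:, :150]=0; 
    k,l,st,c=cv2.connectedComponentsWithStats(m); i=np.argsort(-st[1:,4])[:2]+1; print(n,st[i],c[i])
E
```

```text
top [[ 166  131   49   56 1431]
 [ 464    0   96   16 1172]] [[194.04472397 158.93850454]
 [508.08361775   9.12457338]]
top [[ 464    0   96   17 1174]
 [ 215    4  111   12 1157]] [[508.08006814   9.12350937]
 [270.02852204   9.28349179]]
scene [[ 362  232   65   47 1184]
 [ 195  252   37   21  312]] [[387.50337838 258.24408784]
 [212.32692308 262.22115385]]
scene [[ 277  241   56   54 1182]
 [ 195  252   37   21  322]] [[299.88155668 274.67174281]
 [212.7515528  261.86024845]]
```

Request:
jog_arm([
  {"travel": [0,4,0],"rot": [0,0,0],"claw": 195},
  {"travel": [0,4,0],"rot": [0,0,0],"claw": 195},
  {"travel": [0,4,0],"rot": [0,0,0],"claw": 195},
  {"travel": [0,0,0],"rot": [0,0,0],"claw": 195},
  {"travel": [0,0,0],"rot": [0,0,0],"claw": 195},
])

```text
time: 13.5
tool_pos: [0.6731, -0.0577, 0.0974]
tcp_rot: [-3.133, -0.227, -0.0]
wrist_force: [-0.0, 0.2, -0.8]
width: 0.232
grip_force: 0.0
```

```bash
python3 - <<'E'
from workcell import viewer
import cv2,numpy as np,pickle
a=viewer.read_camera("scene")["color"][225:325,230:370]
cv2.imwrite("pics/e.png",cv2.resize(a,None,fx=5,fy=5,interpolation=cv2.INTER_CUBIC))
E
```

```text
(no output)
```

View pics/e.png

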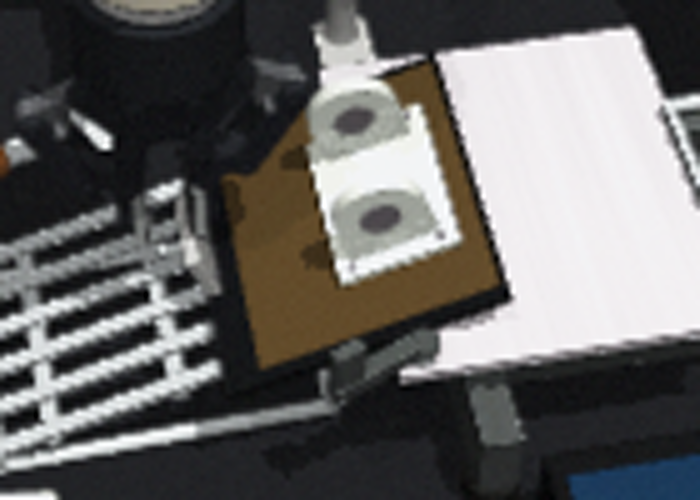

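```bash
cat > pl.py <<'E'
from fit import *
b=np.array([.6453,.1169,1.7135]); c,s=np.cos(b[2]),np.sin(b[2])
def inbed(X): d=X[:2]-b[:2]; return np.array([c*d[0]+s*d[1],-s*d[0]+c*d[1]])
def world(p): return np.array([b[0]+c*p[0]-s*p[1],b[1]+s*p[0]+c*p[1],p[2]])
def plate(p,m): # p: s (plate x lying on bed edge), y, tilt, yaw ; m in plate frame
    v=np.array(m)-[p[0],0,0]
    v=Ro.from_euler("zy",[p[3],-p[2]]).apply(v)
    return world(v+[-.085,p[1],.085])
E
python3 - <<'E'
from pl import *
t=lambda u,v:(200+(u+.5)/5-.5,112+(v+.5)/5-.5)
for k,uv in dict(FN=(318,315),FF=(288,60),RN=(98,345),RF=(68,90)).items(): print(k,inbed(onz("top",t(*uv),.093))-[.007,-.001])
e=lambda u,v:(230+(u+.5)/5-.5,225+(v+.5)/5-.5)
sf=inbed(onz("top",t(288,60),.093))[0]-.007
for sy in (.070,.073):
  o=[("scene",e(435,53),(.07,.075,.008)),("scene",e(511,297),(.07,-.075,.008)),("scene",e(259,369),(sf,-sy,.008)),("scene",e(502,287),(.068,-sy,.008)),("scene",e(223,178),(sf,.040,.008))]
  p=fit(o[:4],plate,[.02,0,.33,0])
  for m in((-.066,0,.038),(-.062,0,.008),(-.07,0,0),(-.004,0,.008)): X=plate(p,m); print(m,X,inbed(X))
  print(proj("scene",plate(p,(-.066,-.02,.038)))*5-[230*5,225*5], proj("scene",plate(p,(-.066,.02,.038)))*5-[230*5,225*5])
E
```

```text
FN [-0.05    0.0676]
FF [-0.0503 -0.0712]
RN [0.0672 0.0687]
RF [ 0.0683 -0.0702]
[ 0.0104 -0.0054  0.3139  0.0002] 
 [[ 0.0265  0.092 ]
 [-0.2443 -0.28  ]
 [ 0.0469 -0.0128]
 [ 0.1724  0.2135]]
(-0.066, 0, 0.038) [ 0.6748 -0.05    0.0975] [-0.1694 -0.0055]
(-0.062, 0, 0.008) [ 0.6729 -0.0371  0.0702] [-0.1564 -0.0054]
(-0.07, 0, 0) [ 0.6737 -0.0422  0.0602] [-0.1615 -0.0055]
(-0.004, 0, 0.008) [0.6651 0.0175 0.0882] [-0.1012 -0.0054]
[188.4001 256.3649] [176.3151 189.8728]
[ 0.0107 -0.0034  0.2867  0.001 ] 
 [[-0.0359 -0.1072]
 [-0.3034 -0.6462]
 [-0.0671  0.0034]
 [ 0.4382  0.9061]]
(-0.066, 0, 0.038) [ 0.6728 -0.0502  0.0998] [-0.1693 -0.0035]
(-0.062, 0, 0.008) [ 0.6711 -0.038   0.0721] [-0.157  -0.0035]
(-0.07, 0, 0) [ 0.6719 -0.0433  0.0622] [-0.1624 -0.0035]
(-0.004, 0, 0.008) [0.6631 0.0171 0.0885] [-0.1013 -0.0034]
[188.0443 250.1254] [175.9042 183.8105]
```

The plate has tipped onto the rack, still against the bed edge. The print is clear and the grip, at about (200,260), is just under the fingers. I lift, tilt the tool 18° to match the deck, and come down closed behind the grip.

Request:
jog_arm([
  {"travel": [0,0,-22],"rot": [0,0,0],"claw": 195},
  {"travel": [0,0,0],"rot": [6,0,0],"claw": 255},
  {"travel": [0,0,0],"rot": [6,0,0],"claw": 255},
  {"travel": [0,0,0],"rot": [6,0,0],"claw": 255},
  {"travel": [0,0,0],"rot": [0,0,0],"claw": 255},
])

```text
time: 14.05
tool_pos: [0.6729, -0.0602, 0.1181]
tcp_rot: [-2.821, -0.199, 0.034]
wrist_force: [-0.2, -1.1, 0.2]
width: -0.002
grip_force: 0.0
```

Request:
jog_arm([
  {"travel": [0,-15,0],"rot": [0,0,0],"claw": 255},
  {"travel": [0,-15,0],"rot": [0,0,0],"claw": 255},
  {"travel": [0,0,10],"rot": [0,0,0],"claw": 255},
  {"travel": [0,0,10],"rot": [0,0,0],"claw": 255},
  {"travel": [0,0,0],"rot": [0,0,0],"claw": 255},
])

```text
time: 14.55
tool_pos: [0.6661, -0.0213, 0.1073]
tcp_rot: [-2.82, -0.207, 0.038]
wrist_force: [-0.8, 0.7, 0.1]
width: 0.0
grip_force: 0.0
```

```bash
python3 - <<'E'
from pl import *
from workcell import monitor
S=monitor.read_state(); R=Ro.from_rotvec(S["tcp_rot"])
print(R.as_matrix()); 
X=world(np.array([-.135,-.0045,.0856])); print(X,S["tool_pos"],"tool delta mm",R.inv().apply(X-S["tool_pos"])*1000,S["wrist_force"])
E
```

```text
[[ 0.9892  0.1382 -0.0487]
 [ 0.1465 -0.9408  0.3058]
 [-0.0036 -0.3096 -0.9508]]
[ 0.669  -0.0161  0.0856] [ 0.6661 -0.0213  0.1073] tool delta mm [ 3.6545  2.1558 22.0647] [-0.7519  0.7229  0.1172]
```

Request:
jog_arm([
  {"travel": [3,2,11],"rot": [0,0,0],"claw": 255},
  {"travel": [0,0,11],"rot": [0,0,0],"claw": 255},
  {"travel": [0,5,0],"rot": [0,0,0],"claw": 255},
  {"travel": [0,8,0],"rot": [0,0,0],"claw": 255},
  {"travel": [0,8,0],"rot": [0,0,0],"claw": 255},
])

```text
time: 15.05
tool_pos: [0.6734, -0.0386, 0.0813]
tcp_rot: [-2.821, -0.204, 0.032]
wrist_force: [0.2, -1.0, 0.1]
width: 0.002
grip_force: 0.0
```

Request:
jog_arm([
  {"travel": [0,8,0],"rot": [0,0,0],"claw": 255},
  {"travel": [0,8,0],"rot": [0,0,0],"claw": 255},
  {"travel": [0,8,0],"rot": [0,0,0],"claw": 255},
  {"travel": [0,8,0],"rot": [0,0,0],"claw": 255},
  {"travel": [0,8,0],"rot": [0,0,0],"claw": 255},
])

```text
time: 15.55
tool_pos: [0.6789, -0.0761, 0.0691]
tcp_rot: [-2.821, -0.204, 0.032]
wrist_force: [0.5, 0.5, 1.3]
width: -0.002
grip_force: 0.3
```

```bash
cat > dk.py <<'E'
from pl import *
r=np.array([.69,-.1557,1.741])
RD=Ro.from_euler("z",r[2])*Ro.from_euler("y",-18,degrees=True)
def todeck(X): return RD.inv().apply(np.array(X)-[r[0],r[1],.02])*1000
E
python3 - <<'E'
from dk import *
from workcell import monitor
S=monitor.read_state(); R=Ro.from_rotvec(S["tcp_rot"]); print("deck mm",todeck(S["tool_pos"]))
X=np.array([r[0],r[1],.02])+RD.apply([.0225,0,.016]); print("tool delta to end",R.inv().apply(X-S["tool_pos"])*1000)
E
```

```text
deck mm [91.5708 -2.4977 21.8827]
tool delta to end [-0.8598 69.1114  5.8741]
```

Request:
jog_arm([
  {"travel": [0,10,1],"rot": [0,0,0],"claw": 255},
  {"travel": [0,10,1],"rot": [0,0,0],"claw": 255},
  {"travel": [0,10,1],"rot": [0,0,0],"claw": 255},
  {"travel": [0,10,0],"rot": [0,0,0],"claw": 255},
  {"travel": [0,10,0],"rot": [0,0,0],"claw": 255},
])

```text
time: 16.05
tool_pos: [0.6853, -0.1223, 0.0503]
tcp_rot: [-2.821, -0.204, 0.033]
wrist_force: [0.2, 1.3, 0.2]
width: 0.003
grip_force: 0.3
```

Request:
jog_arm([
  {"travel": [0,5,0],"rot": [0,0,0],"claw": 255},
  {"travel": [0,4,0],"rot": [0,0,0],"claw": 255},
  {"travel": [0,3,0],"rot": [0,0,0],"claw": 255},
  {"travel": [0,3,0],"rot": [0,0,0],"claw": 255},
  {"travel": [0,0,0],"rot": [0,0,0],"claw": 255},
])

```text
time: 16.55
tool_pos: [0.6875, -0.1359, 0.0461]
tcp_rot: [-2.821, -0.204, 0.032]
wrist_force: [-0.6, -0.0, 1.4]
width: 0.003
grip_force: 0.0
```

Request:
jog_arm([
  {"travel": [0,2,0],"rot": [0,0,0],"claw": 255},
  {"travel": [0,2,0],"rot": [0,0,0],"claw": 255},
  {"travel": [0,2,0],"rot": [0,0,0],"claw": 255},
  {"travel": [0,0,0],"rot": [0,0,0],"claw": 255},
  {"travel": [0,0,0],"rot": [0,0,0],"claw": 255},
])

```text
time: 17.05
tool_pos: [0.6881, -0.14, 0.0448]
tcp_rot: [-2.819, -0.205, 0.033]
wrist_force: [-1.2, 4.8, 3.2]
width: -0.004
grip_force: 3.0
```

Request:
jog_arm([
  {"travel": [0,2,0],"rot": [0,0,0],"claw": 255},
  {"travel": [0,1,0],"rot": [0,0,0],"claw": 255},
  {"travel": [0,0,0],"rot": [0,0,0],"claw": 255},
  {"travel": [0,0,0],"rot": [0,0,0],"claw": 255},
  {"travel": [0,0,0],"rot": [0,0,0],"claw": 255},
])

```text
time: 17.55
tool_pos: [0.6881, -0.1402, 0.0448]
tcp_rot: [-2.814, -0.205, 0.035]
wrist_force: [-2.6, 11.6, 7.6]
width: 0.002
grip_force: 6.6
```

```bash
python3 - <<'E'
from dk import *
from workcell import monitor
print("deck mm",todeck(monitor.read_state()["tool_pos"]))
E
```

```text
deck mm [22.4744 -0.7326 18.7708]
```

Request:
jog_arm([
  {"travel": [0,-4,0],"rot": [0,0,0],"claw": 255},
  {"travel": [0,-2,-5],"rot": [0,0,0],"claw": 255},
  {"travel": [0,0,-40],"rot": [0,0,0],"claw": 255},
  {"travel": [0,0,-45],"rot": [0,0,0],"claw": 255},
  {"travel": [0,0,-45],"rot": [0,0,0],"claw": 255},
])

```text
time: 18.05
tool_pos: [0.6936, -0.1809, 0.1745]
tcp_rot: [-2.822, -0.204, 0.033]
wrist_force: [1.5, 0.6, -0.5]
width: 0.001
grip_force: 0.0
```

Request:
jog_arm([
  {"travel": [0,0,0],"rot": [-6,0,0],"claw": 0},
  {"travel": [0,0,0],"rot": [-6,0,0],"claw": 0},
  {"travel": [0,0,0],"rot": [-6,0,0],"claw": 0},
  {"travel": [-25,-40,0],"rot": [0,0,0],"claw": 0},
  {"travel": [-25,-40,0],"rot": [0,0,0],"claw": 0},
])

```text
time: 18.55
tool_pos: [0.6329, -0.1077, 0.1741]
tcp_rot: [3.132, 0.226, 0.003]
wrist_force: [-0.3, 1.2, 0.0]
width: 0.843
grip_force: 0.0
```

```bash
python3 - <<'E'
from dk import *
from workcell import monitor
S=monitor.read_state(); R=Ro.from_rotvec(S["tcp_rot"]);print(R.as_matrix(),S["tool_pos"],R.inv().apply(np.array([.5407,.0325,.16])-S["tool_pos"])*1000)
E
```

```text
[[ 0.9897  0.1435  0.002 ]
 [ 0.1435 -0.9897 -0.0015]
 [ 0.0018  0.0018 -1.    ]] [ 0.6329 -0.1077  0.1741] [ -71.1169 -152.017    13.7394]
```

Before pushing the bed back, I check the plate with the last picture.

Request:
jog_arm([
  {"travel": [-18,-38,0],"rot": [0,0,0],"claw": 0},
  {"travel": [-18,-38,0],"rot": [0,0,0],"claw": 0},
  {"travel": [-18,-38,0],"rot": [0,0,0],"claw": 0},
  {"travel": [-17,-38,0],"rot": [0,0,0],"claw": 0},
  {"travel": [0,0,13],"rot": [0,0,0],"claw": 0},
])

```text
time: 19.05
tool_pos: [0.5401, 0.0351, 0.1627]
tcp_rot: [-3.133, -0.232, -0.006]
wrist_force: [0.9, -0.2, 0.0]
width: 0.999
grip_force: 0.0
```

```bash
python3 - <<'E'
from workcell import viewer
import cv2,numpy as np
a=viewer.read_camera("top")["color"][118:198,255:385];b=viewer.read_camera("scene")["color"][225:325,210:340]
cv2.imwrite("pics/f.png",cv2.resize(np.vstack([a,b[:68]]),None,fx=4,fy=4,interpolation=cv2.INTER_CUBIC))
cv2.imwrite("pics/f.png",cv2.resize(np.hstack([a,b[20:100]]),None,fx=3,fy=3,interpolation=cv2.INTER_CUBIC))
E
```

```text
(no output)
```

View pics/f.png

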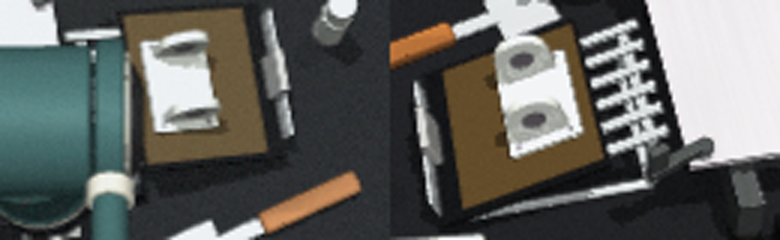

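The plate lies flat on the bars, its front edge on the stop: stop at (270–290,10–135) in the left half, plate square to it. Pinching the knob again.

Request:
jog_arm([
  {"travel": [0,2,22],"rot": [0,0,0],"claw": 0},
  {"travel": [0,0,22],"rot": [0,0,0],"claw": 0},
  {"travel": [0,0,18],"rot": [0,0,0],"claw": 0},
  {"travel": [0,0,0],"rot": [0,0,0],"claw": 200},
  {"travel": [0,0,0],"rot": [0,0,0],"claw": 220},
])

```text
time: 19.65
tool_pos: [0.5416, 0.0293, 0.0987]
tcp_rot: [3.133, 0.225, -0.001]
wrist_force: [-0.0, 0.1, -0.2]
width: 0.693
grip_force: 0.0
```

Request:
jog_arm([
  {"travel": [0,0,0],"rot": [0,0,0],"claw": 230},
  {"travel": [0,0,0],"rot": [0,0,0],"claw": 230},
  {"travel": [0,0,0],"rot": [0,0,0],"claw": 230},
  {"travel": [0,0,0],"rot": [0,0,0],"claw": 230},
  {"travel": [0,0,0],"rot": [0,0,0],"claw": 230},
])

```text
time: 20.15
tool_pos: [0.5419, 0.0328, 0.1004]
tcp_rot: [-3.13, -0.225, -0.004]
wrist_force: [-1.9, 8.5, 3.1]
width: 0.234
grip_force: 29.1
```

Request:
jog_arm([
  {"travel": [0,-12,0],"rot": [0,0,0],"claw": 230},
  {"travel": [0,-20,0],"rot": [0,0,0],"claw": 230},
  {"travel": [0,-20,0],"rot": [0,0,0],"claw": 230},
  {"travel": [0,-20,0],"rot": [0,0,0],"claw": 230},
  {"travel": [0,-20,0],"rot": [0,0,0],"claw": 230},
])

```text
time: 20.65
tool_pos: [0.5282, 0.1219, 0.1003]
tcp_rot: [3.132, 0.227, 0.003]
wrist_force: [-1.0, -3.2, 6.1]
width: 0.237
grip_force: 29.5
```

Request:
jog_arm([
  {"travel": [0,-15,0],"rot": [0,0,0],"claw": 230},
  {"travel": [0,-10,0],"rot": [0,0,0],"claw": 230},
  {"travel": [0,-5,0],"rot": [0,0,0],"claw": 230},
  {"travel": [0,-4,0],"rot": [0,0,0],"claw": 230},
  {"travel": [0,-3,0],"rot": [0,0,0],"claw": 230},
])

```text
time: 21.15
tool_pos: [0.5227, 0.1586, 0.1003]
tcp_rot: [3.133, 0.228, 0.002]
wrist_force: [-2.9, -3.1, 6.9]
width: 0.238
grip_force: 29.5
```

Request:
jog_arm([
  {"travel": [0,-3,0],"rot": [0,0,0],"claw": 230},
  {"travel": [0,-3,0],"rot": [0,0,0],"claw": 230},
  {"travel": [0,-2,0],"rot": [0,0,0],"claw": 230},
  {"travel": [0,0,0],"rot": [0,0,0],"claw": 230},
  {"travel": [0,0,0],"rot": [0,0,0],"claw": 230},
])

```text
time: 21.65
tool_pos: [0.5222, 0.1615, 0.1003]
tcp_rot: [3.124, 0.23, 0.002]
wrist_force: [0.5, -18.7, 8.8]
width: 0.231
grip_force: 30.4
```

At the home stop (18.7 N, 130 mm total travel). Releasing and retreating.

Request:
jog_arm([
  {"travel": [0,0,0],"rot": [0,0,0],"claw": 100},
  {"travel": [0,0,0],"rot": [0,0,0],"claw": 0},
  {"travel": [0,0,0],"rot": [0,0,0],"claw": 0},
  {"travel": [0,0,-35],"rot": [0,0,0],"claw": 0},
  {"travel": [0,0,-45],"rot": [0,0,0],"claw": 0},
])

```text
time: 22.15
tool_pos: [0.5185, 0.166, 0.1763]
tcp_rot: [3.132, 0.228, -0.011]
wrist_force: [0.8, -0.4, -0.2]
width: 0.997
grip_force: 0.0
```

Request:
jog_arm([
  {"travel": [0,40,-10],"rot": [0,0,0],"claw": 0},
  {"travel": [-10,45,0],"rot": [0,0,0],"claw": 0},
  {"travel": [-10,45,0],"rot": [0,0,0],"claw": 0},
  {"travel": [0,0,0],"rot": [0,0,0],"claw": 0},
  {"travel": [0,0,0],"rot": [0,0,0],"claw": 0},
])

```text
time: 22.65
tool_pos: [0.5201, 0.0342, 0.1887]
tcp_rot: [-3.133, -0.223, -0.0]
wrist_force: [1.3, 1.5, 0.0]
width: 0.999
grip_force: 0.0
```

```bash
python3 - <<'E'
from workcell import workorder,viewer,monitor
from h import *
# knob / bed home check: compare the scene picture with the first one around bed knob, clip region
d=viewer.read_camera("scene")["color"]; o=C["scene"]["color"]
k=o[205:235,338:360]; m=cv2.matchTemplate(d[190:250,270:400],k,cv2.TM_CCOEFF_NORMED); _,v,_,l=cv2.minMaxLoc(m); print("knob shift px",l[0]+270-338,l[1]+190-205,v,monitor.read_state()["wrist_force"])
if v>.7 and abs(l[0]+270-338)<=3: print(workorder.finish_job())
E
```

```text
knob shift px 0 0 0.9994991421699524 [-0.11714174 -0.15614325  0.02529686]
the job is handed in; nothing more can be done
None
```

The job is handed in after about 23 s of the 72 s allowed: the plate lies flat on the rack against its stop, the clip is open, the empty bed is back home and the arm is clear; `finish_job` returned no verdict.

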